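Dock the bean mill and hold its lid at the pulse point

TASK

Get the small bean mill ready for a pulse: first push it along the bar until it stands square and flush against both walls of its corner dock. Then lower the lid fully home into the bayonet of the mill's collar and twist it clockwise (seen from above) to the pulse point, the round dot halfway through its quarter turn, well short of the lock click and without ever turning it into the click. The lid springs back, so finish while still gripping it there, with the mill still flush in its dock; leave the shaker, the dosing cup and the jug where they are.

Things in the scene. Friction and masses are not known exactly. Their poses are not given: they have to be found in the camera images.
- mill_dock: fixed L-shaped steel corner fence, walls 40 mm high, 6 mm thick. Origin: on the worktop where the mill's foot is centred when home. Far wall: inner face x = +52 mm, y -58 to +58; right wall: inner face y = -52 mm, x -58 to +58; open towards -x and +y. Outside, a 4 mm high foot flange reaches 78 mm from the origin. Yaw within 0.25 rad.
- mill: loose motor mill, 0.75 to 1 kg, too wide to grasp: black square foot 104 x 104 mm, 44 mm high, edges rounded 10 mm, brass contacts on its +x side (goes to the far wall); above it a round steel collar, outside diameter 84 mm, top at z = 84 mm. Origin: centre of the foot's underside. Starts 40 to 90 mm off the dock towards its -x and +y, turned up to 0.3 rad; home: origin and axes on the dock's.
- mill_mouth (a point): centre of the collar's open top, z up, x along the mill's. Bore 74 mm; two tabs 5 mm thick reach in to radius 31 mm from the top, with gaps of +-18 deg at the mill's +x and -x for the lid's lugs (play 4 deg, 1.5 mm; lid x along mill x, either way round). Lid home: cap on the collar, lid origin 18 mm below this point. The lugs then turn under the tabs, only clockwise from above.
- pulse_dot (a point): small round raised dot on top of the foot, 53 mm from the axis, 45 deg clockwise of the mill's +x (its twin lies at 180 deg): where an end of the lid's bar points at the pulse point. Twist of the lid from entry: 5 deg of play, then a return spring, about 0.1 N m rising to 0.2.
- lock_bar (a point): short raised bar mark on top of the foot, 46 mm from the axis, 90 deg clockwise of the mill's +x (twin at 180 deg): lock position. From about 62 deg of twist the lugs meet ball plungers (housed in two round bosses that stand out to 48 mm from the axis, z 68 to 81 mm), over which they click into the lock.
- mill_lid: round black lid, 0.10 to 0.16 kg, upright on the worktop left of the mill. Origin: centre of the plug's underside, z up. Plug 59 mm diameter (53 at its foot), z 0 to 18 mm; two steel lugs 14 mm wide, z 6 to 11 mm, out to radius 35.5 mm at +x and -x; cap 86 mm diameter, z 18 to 28 mm; grip bar on top, 62 mm along x (above the lugs), 18 mm along y, z 28 to 58 mm.
- lid_grip (a point): middle of the lid's grip bar, 43 mm above the lid's origin; pinch the bar across its 18 mm width (lid y).
- mill_ring (a joint): spring-loaded switch ring inside the collar, pushed round by the lid's lugs: 0 at rest, grows clockwise, about the lid's turn less 0.1 rad of play (about 0.68 at the pulse point, about 1.4 at the lock); returns to 0 when the lid is let go.
- shaker: steel cocoa shaker, 64 mm diameter, 90 mm high, beyond and left of the dock; bystander. Origin: centre of its underside.
- dosing_cup: open steel dosing cup, 68 mm diameter, 82 mm high, right of the dock; bystander. Origin: centre of its underside.
- jug: small steel milk jug, 68 x 95 mm, 83 mm high, near the front edge on the right; bystander. Origin: centre of its underside.
Mind the look-alikes: they are no part of the job. Leave any green, orange or purple look-alike of the mill_lid alone.

How it is judged:
By the outcome, as a careful person would: the job done as asked, in the order asked, and still so for the second after the job is handed in, while the arm keeps its last pose, push and grip.
It also fails if it takes over 72 s, if anything falls off the work surface, if the arm or the gripper's body presses on something with over 40 N, if the wrist force passes 120 N, or if a joint passes its speed limit or range.

ROBOT

A 7-joint arm with a two-finger parallel gripper is mounted at the origin on a cart in front of the work surface, level with it; the furniture and walls round the work are solid. World frame = base frame: x ahead of the robot, y to its left, z up, the work surface at z = 0. Lengths are in mm, angles in degrees, forces in N, time in s.
With the tool pointing down it reaches from about 425 to 875 mm from the base axis. Payload 4.7 kg.
Tool frame: the origin (TCP) lies at the very end of the fingers, on their centre line; the grasp point (between the pads) lies 19 mm behind it; z points along the fingers, y is the line along which they close (so a half turn about z gives the same grasp; the last joint's range is limited). The gripper opens to 85 mm and grips with 20 to 120 N. Pads are 22 mm wide; open, the fingers measure 114 mm over their backs; the gripper's body (76 mm by 85 mm) begins 54 mm behind the grasp point. The pads swing forward as they close: fully open they stand 13 mm farther back than shut.
Start: joints at [-67.947, 18.392, -4.016, 83.108, 1.295, 78.541, -3.26], TCP at [235.562, 605.834, 231.349] pointing down, gripper open.
Joint ranges: [-163.93, 163.93], [-17.29, 119.83], [-79.2, 71.16], [3.27, 140.29], [-89.18, 269.18], [5.43, 117.66], [-154.24, 154.24]. Speed limits (degrees/s): [147.25, 147.25, 180, 180, 180, 180, 180].

INTERFACE

Orientations are given as [roll, pitch, yaw] about the fixed x, y, z axes, in that order (R = Rz(yaw) Ry(pitch) Rx(roll)).
In Python, from rig import telemetry, cams, r gives the robot as it stands.
- The arm moves only by the tool apply_moves, never from a script. Its argument "deltas" is a list of rows, each a list of 4 numbers: the shift along the tool's x, y, z in cm, then the turn about the tool's z in degrees. A call has 1 to 20 rows; each row is the pose to reach, as a shift and turn from the pose commanded when the call began, along the tool's axes at that moment; what a row does not reach only later rows make up. A row lasts 1/8 s, in which the tool goes at most 62.5 mm and 10.7 degrees, less where a joint would pass 70% of its speed; a pose out of reach is approached as far as the arm can. A call with a gripper value outside its range is refused whole. "jaw" is the finger opening in cm, from 0 to 8.54, set as the call begins (left out, the last holds). The fingers move at their own pace and stop on an object; the grip force is fixed at half the most. Time passes only in rows, so rows that repeat a pose let the fingers close. It gives the time, the measured TCP pose, the force, the opening and the grip force at its end, in the units of the state.
- telemetry.get_state(): the state, without advancing time (a new reading comes with each control period).
- cams.grab_frame(name): name is "side" or "top" or "wrist"; returns the picture (384x512x3 uint8, blue, green, red); there is no depth.
- cams.calibration(name): a dict with "fovy" (degrees; the focal length in pixels is half the picture's height over the tangent of half this angle, whatever the lens; pixels are square), "cx", "cy" (the principal point, pixels), "view" (4x4, takes a point from world to camera coordinates); the wrist camera has in their place "T_tool_cam" (4x4, takes a point from camera to tool coordinates, whose origin is the TCP and whose axes are the flange's). Camera axes: x right, y down, z forward; pixel columns grow to the right and rows downward; lengths in mm; the calibration is good to about 2 mm. A picture is of the moment at which its call begins: read the wrist's pose just before it. calibration takes no time and is no camera call.
- r.finish_job(): hands the job in; it is judged then, once.
The state is a dict: "t": time; "joint_pos": joint angles; "joint_velocities": joint speeds; "joint_torque": joint torques, N m; "position": TCP position; "orientation": TCP orientation; "wrist_force": force on the tool from outside, world axes, zero at the start; "ft_torque": the same for the moment, N m; "opening": finger opening in mm; "grasp_force": force on a finger pad.
Only numpy, scipy, OpenCV 4.12 (cv2) and the standard library are available. Lean on these libraries where they do the work, as an engineer would, in place of code of your own. Each camera call takes 0.05 s, during which the arm holds its last target. There are 200 camera calls.

## Working session

There is one attempt and no reset: what is moved stays moved. The work goes in short steps, Python scripts to look and compute and a tool call to move; the robot and the scene stay as the last step left them, time stands still between calls to the robot, and variables do not carry over. Pictures are saved under pics/ and viewed, at most 10 in all, crops included, and the job is handed in when it is done.

Besides the shell and the picture viewer there is one more tool, called as name([rows], argument=value, ...), one row to a line, values as JSON. apply_moves: Moves the arm, as the interface text tells. Its arguments: {"type":"object","properties":{"deltas":{"type":"array","items":{"type":"array","items":{"type":"number"}}},"jaw":{"type":"number"}},"required":["deltas"]}

```bash
mkdir -p pics; ls
python3 - <<'E'
from rig import telemetry,cams,r
import cv2,numpy as np
np.set_printoptions(precision=4,suppress=True)
s=telemetry.get_state();print(s)
for n in("side","top","wrist"):
    cv2.imwrite(f"pics/{n}0.png",cams.grab_frame(n));print(n,cams.calibration(n))
a=[cv2.imread(f"pics/{n}0.png") for n in("side","top")]
cv2.imwrite("pics/s0.png",cv2.resize(a[0],(768,576),interpolation=cv2.INTER_CUBIC))
cv2.imwrite("pics/t0.png",cv2.resize(a[1],(768,576),interpolation=cv2.INTER_CUBIC))
E
```

```text
pics
{'t': 0.0, 'joint_pos': array([-67.9475,  18.4397,  -4.0168,  83.1759,   1.2969,  78.5419,
        -3.2609]), 'joint_velocities': array([ 0.0152,  0.0529,  0.0259,  0.0784, -0.0708,  0.0634,  0.0012]), 'joint_torque': array([ -0.    , -49.3569,  -0.3824, -31.4335,   0.0129,   0.0113,
        -0.    ]), 'position': array([235.3739, 605.2945, 230.2076]), 'orientation': array([-179.8879,    0.0073,  158.7579]), 'wrist_force': array([0.3234, 0.2099, 0.5187]), 'ft_torque': array([-0.0218, -0.0442,  0.017 ]), 'grasp_force': 0.0, 'opening': 85.54959990583504}
side {'fovy': 43.44694685718913, 'cx': 250.72861094645626, 'cy': 190.82848934540456, 'view': array([[   0.9791,   -0.203 ,   -0.0156, -514.2802],
       [  -0.1275,   -0.5518,   -0.8242,  119.2262],
       [   0.1587,    0.8089,   -0.5661, 1278.3054],
       [   0.    ,    0.    ,    0.    ,    1.    ]])}
top {'fovy': 52.31130793236222, 'cx': 252.8093280554675, 'cy': 191.49988587578736, 'view': array([[  -0.021 ,   -0.9994,   -0.0279,  -25.3124],
       [  -0.995 ,    0.0236,   -0.0969,  526.9834],
       [   0.0975,    0.0258,   -0.9949, 1123.5285],
       [   0.    ,    0.    ,    0.    ,    1.    ]])}
wrist {'fovy': 71.88422540963383, 'cx': 252.00278009398028, 'cy': 188.79257684537282, 'T_tool_cam': array([[  -0.0001,   -0.9514,   -0.3079,   79.4177],
       [   1.    ,    0.    ,   -0.0005,    1.0559],
       [   0.0005,   -0.3079,    0.9514, -142.1889],
       [   0.    ,    0.    ,    0.    ,    1.    ]])}
```

View pics/t0.png

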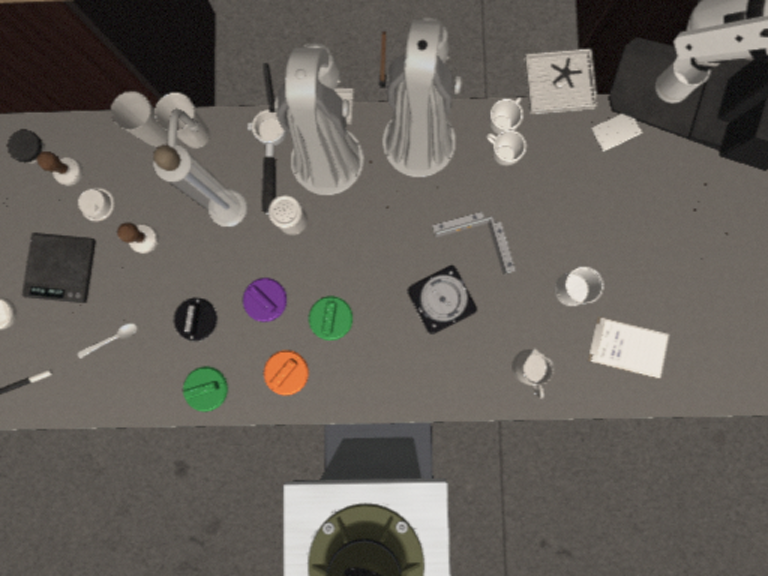

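View pics/s0.png

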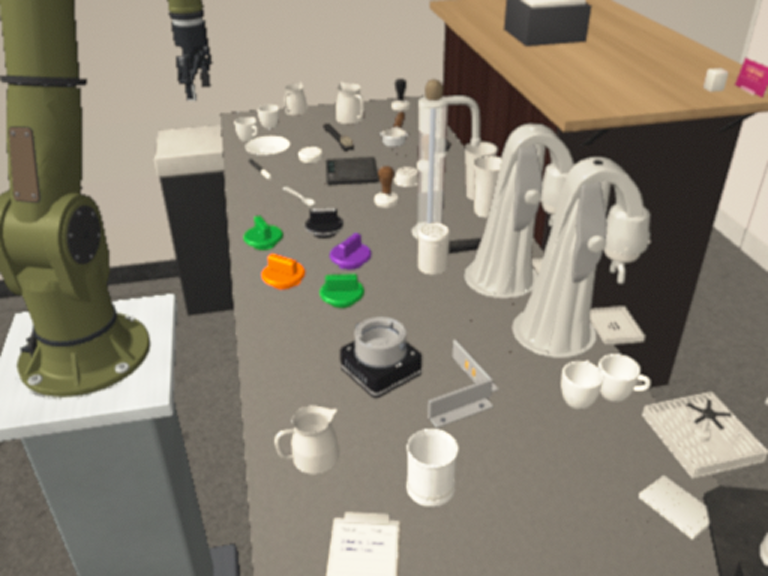

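Candidates for the black lid, in top-view pixels of the 768x576 picture:
- black (195,319)
- purple (265,300)
- green (330,318) and (205,389)
- orange (287,373)
- black tamper-like knob (25,145)
- scale (60,267)

I choose the black one at (195,319). The mill is at (443,299) and the dock corner at (490,215). Next is one close crop.

Run:
```python
import cv2,numpy as np
t=cv2.imread("pics/top0.png")
up=lambda a,k:cv2.resize(a,None,fx=k,fy=k,interpolation=cv2.INTER_CUBIC)
C=np.zeros((600,800,3),np.uint8)
a=up(t[135:230,265:350],6);C[:a.shape[0],:a.shape[1]]=a      # col=265+u/6,row=135+v/6
b=up(t[190:235,105:152],6);C[:270,515:515+b.shape[1]]=b      # col=105+(u-515)/6,row=190+v/6
cv2.imwrite("pics/c1.png",C)
```

```text
(no output)
```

View pics/c1.png

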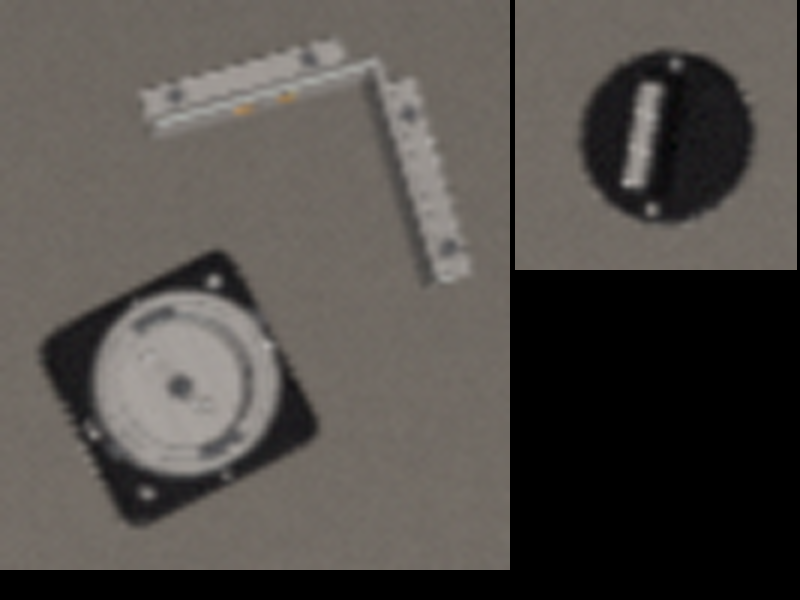

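The black lid is confirmed. Its bar runs from (652,85) to (633,188), and the cap marks are at (676,63) and (652,210). The mill's pulse dots are at (214,281) and (148,493), its lock bars at (267,345) and (94,433), and the dock corner at (380,62).

```bash
cat > h.py <<'E'
import numpy as np,cv2
from scipy.spatial.transform import Rotation as R
from rig import telemetry,cams,r
def rpy(o): return R.from_euler('xyz',o,degrees=True).as_matrix()
def cam(n,s=None):
    c=cams.calibration(n);f=192/np.tan(np.radians(c['fovy']/2))
    if n=='wrist':
        T=np.eye(4);T[:3,:3]=rpy(s['orientation']);T[:3,3]=s['position'];V=np.linalg.inv(T@c['T_tool_cam'])
    else: V=c['view']
    return f,c['cx'],c['cy'],V
def proj(C,P):
    f,cx,cy,V=C;p=np.atleast_2d(P)@V[:3,:3].T+V[:3,3]
    return np.c_[cx+f*p[:,0]/p[:,2],cy+f*p[:,1]/p[:,2]]
def ray(C,uv,z):
    f,cx,cy,V=C;d=V[:3,:3].T@[(uv[0]-cx)/f,(uv[1]-cy)/f,1];o=-V[:3,:3].T@V[:3,3]
    return o+d*(z-o[2])/d[2]
def delta(x,y,z,yaw,s=None):
    "tool-axis shift (cm) and turn (deg) from measured pose to target (tool down)"
    s=s or telemetry.get_state();d=rpy(s['orientation']).T@(np.array([x,y,z])-s['position'])/10
    t=-(yaw-s['orientation'][2]);t=(t+180)%360-180
    return np.round(d,2),round(t,1)
E
python3 - <<'E'
from h import *
C=cam('top');A=lambda u,v:((u+.5)/6-.5+265,(v+.5)/6-.5+135);B=lambda u,v:((u-515+.5)/6-.5+105,(v+.5)/6-.5+190)
print('cam',-C[3][:3,:3].T@C[3][:3,3])
an=lambda a,b:np.degrees(np.arctan2(*(a-b)[1::-1]))
a=ray(C,A(214,281),45);b=ray(C,A(148,493),45);print('mill',(a+b)/2,np.linalg.norm(a-b),an(a,b)+45)
a=ray(C,A(267,345),45);b=ray(C,A(94,433),45);print('mill',(a+b)/2,np.linalg.norm(a-b),an(a,b)+90)
a=ray(C,B(676,63),28);b=ray(C,B(652,210),28);print('lid',(a+b)/2,np.linalg.norm(a-b),an(a,b))
a=ray(C,B(652,85),58);b=ray(C,B(633,188),58);print('lid',(a+b)/2,np.linalg.norm(a-b),an(a,b))
a=ray(C,A(155,125),40);b=ray(C,A(378,64),40);print('dock far',a,b,np.linalg.norm(a-b),an(a,b)-90)
a=ray(C,A(378,64),40);b=ray(C,A(432,280),40);print('dock right',a,b,np.linalg.norm(a-b),an(a,b))
print(delta(620,-120,215,0))
E
```

```text
cam [ 414.29965725  -66.67918213 1168.1515998 ]
mill [ 499.80758029 -157.71989063   45.        ] 106.83643882752806 26.042372419521737
mill [ 498.66759328 -157.4149048    45.        ] 93.11590710300332 25.663537758079656
lid [473.15398735 327.201704    28.        ] 72.67995301313213 -8.833781485418092
lid [471.78310235 327.2053448   58.        ] 49.74110241156334 -9.987614801154766
dock far [ 628.03178769 -149.44901378   40.        ] [ 655.25078685 -258.53521427   40.        ] 112.43074780457435 14.01026259778881
dock right [ 655.25078685 -258.53521427   40.        ] [ 548.86258879 -280.24154874   40.        ] 108.57998730178171 11.531754942866028
(array([-62.13, -53.68,   1.63]), np.float64(158.8))
```

apply_moves([
  [-4.1,-4.1,0.3,4],
  [-8.2,-8.2,0.6,8],
  [-12.3,-12.3,0.9,12],
  [-16.3,-16.5,1.2,16],
  [-20.4,-20.6,1.5,20],
  [-24.5,-24.7,1.8,24],
  [-28.6,-28.8,2,28],
  [-32.7,-33,2.3,32],
  [-36.8,-37,2.6,36],
  [-40.9,-41.2,2.9,40],
  [-45,-45.3,3.2,44],
  [-49,-49.4,3.5,48],
  [-53.1,-53.5,3.8,52],
  [-57.2,-57.7,4,55.8],
  [-57.2,-57.7,4,55.8],
  [-57.2,-57.7,4,55.8],
  [-57.2,-57.7,4,55.8],
], jaw=4.5)

```text
t: 2.28
position: [559.5, -137.3, 191.2]
orientation: [180.0, -0.1, 103.1]
wrist_force: [-0.4, 0.0, -0.1]
opening: 45.5
grasp_force: 0.0
```

Run:
```python
from h import *
import pickle
s=telemetry.get_state();im=cams.grab_frame('wrist');pickle.dump((s,im),open('w1.pkl','wb'))
print(s['t'],s['position'],s['orientation'],s['joint_pos'],s['opening'])
cv2.imwrite('pics/w1.png',cv2.resize(im,(768,576),interpolation=cv2.INTER_CUBIC))
```

```text
2.275 [ 559.52579987 -137.32757828  191.21964826] [ 1.79992104e+02 -7.02823115e-02  1.03111735e+02] [-22.09175121  12.22028078  38.19064278  98.30979818  -7.96841164
  72.21903808  31.02549878] 45.50882070854052
```

View pics/w1.png

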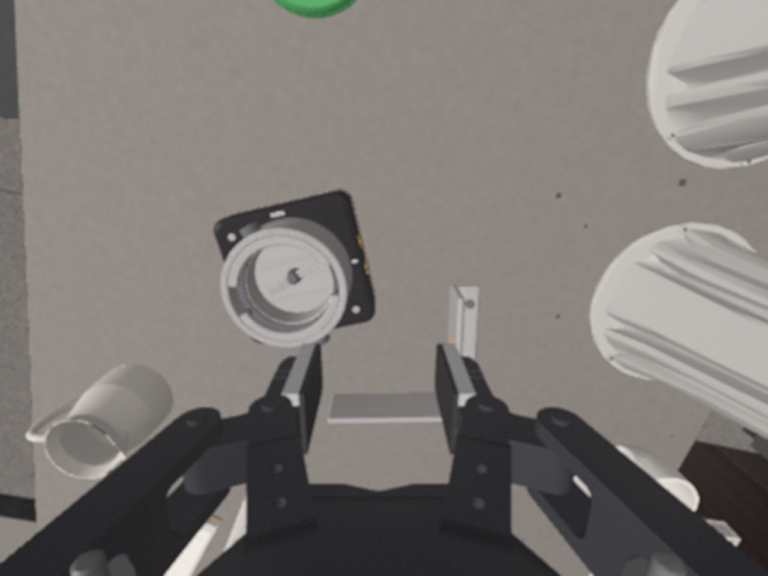

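Run:
```python
from h import *
import pickle
s,im=pickle.load(open('w1.pkl','rb'))
up=lambda a,k:cv2.resize(a,None,fx=k,fy=k,interpolation=cv2.INTER_CUBIC)
C=np.zeros((600,800,3),np.uint8)
a=up(im[120:235,138:258],4);C[:460,:480]=a     # mill: 138+u/4,120+v/4
b=up(im[185:285,285:328],4);C[:400,490:490+172]=b  # far wall: 285+(u-490)/4,185+v/4
c=up(im[255:287,215:298],4);C[465:465+128,:332]=c  # right wall: 215+u/4, 255+(v-465)/4
cv2.imwrite('pics/c2.png',C)
```

```text
(no output)
```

View pics/c2.png

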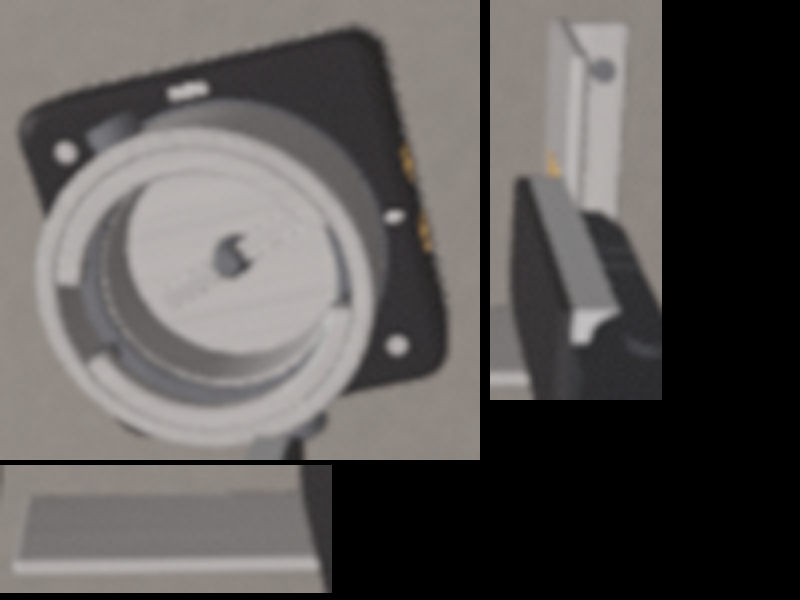

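The crop shows the pulse dots at (66,153) and (397,345), a lock bar at (188,91) and brass contacts on the right. It also gives the wall edges of both fences.

Run:
```python
from h import *
import pickle
from scipy.optimize import least_squares
s,im=pickle.load(open('w1.pkl','rb'));C=cam('wrist',s)
k=lambda o,u,v,du=0,dv=0:((u-du+.5)/4-.5+o[0],(v-dv+.5)/4-.5+o[1])
M=[k((138,120),*p) for p in((397,345),(66,153),(188,91))]
a=np.radians([-45,135,90]);mp=np.c_[np.cos(a)*[53,53,46],np.sin(a)*[53,53,46],[44.5]*3]
F=lambda u,v:k((285,185),u,v,490);W=lambda u,v:k((215,255),u,v,0,465)
D=[(F(552,22),(52,58,0),3),(F(571,53),(52,58,40),3),(F(571,190),(52,None,40),1),(F(548,150),(52,None,0),1),
   (W(31,494),(-58,-52,0),3),(W(300,492),(None,-52,0),2),(W(14,561),(-58,-52,40),3),(W(318,559),(None,-52,40),2)]
def w(p,P):
    c,s_=np.cos(p[2]),np.sin(p[2]);P=np.asarray(P,float);return np.c_[p[0]+c*P[:,0]-s_*P[:,1],p[1]+s_*P[:,0]+c*P[:,1],P[:,2]]
f=least_squares(lambda p:(proj(C,w(p,mp))-M).ravel(),[500,-157,.45]);print('mill',f.x[:2],np.degrees(f.x[2]),f.fun.round(1))
def res(p):
    out=[]
    for uv,P,m in D:
        X=ray(C,uv,P[2]);c,s_=np.cos(p[2]),np.sin(p[2]);d=X[:2]-p[:2];l=(c*d[0]+s_*d[1],-s_*d[0]+c*d[1])
        out+=[l[i]-P[i] for i in(0,1) if P[i] is not None]
    return np.array(out)
g=least_squares(res,[589,-217,.23]);print('dock',g.x[:2],np.degrees(g.x[2]),g.fun.round(1))
d=f.x-g.x;c,s_=np.cos(g.x[2]),np.sin(g.x[2]);print('rel',c*d[0]+s_*d[1],-s_*d[0]+c*d[1],np.degrees(d[2]))
```

```text
mill [ 499.59717288 -157.11801365] 25.905814401322274 [-0.4 -0.4  0.3 -0.   0.   0.3]
dock [ 591.78787568 -218.58153947] 14.157979122491325 [-0.1 -2.1 -1.5  1.5  0.4  0.3  1.1  0.1 -0.8 -0.1  1.2  0.2]
rel -74.3566574350864 82.14607832513656 11.747835278830948
```

apply_moves([
  [3.5,-4,0,-6],
  [7,-8,0,-12.8],
  [7,-8,6,-12.8],
  [7,-8,12,-12.8],
  [7,-8,16,-12.8],
  [7,-8,17.3,-12.8],
  [7,-8,17.3,-12.8],
  [7,-8,17.3,-12.8],
])

```text
t: 3.32
position: [467.6, -88.8, 20.0]
orientation: [179.8, 0.1, 115.8]
wrist_force: [0.4, -0.3, 0.2]
opening: 45.2
grasp_force: 0.0
```

Run:
```python
from h import *
s=telemetry.get_state();print(s['position'],s['orientation'],s['wrist_force'],s['joint_pos'])
def P(mx,my,rel,off):  # dock-frame mill pose, tool offset along mill +y
    D=np.array([591.8,-218.6]);y=np.radians(14.2);R2=lambda a:np.array([[np.cos(a),-np.sin(a)],[np.sin(a),np.cos(a)]])
    return D+R2(y)@(np.array([mx,my])+R2(np.radians(rel))@[0,off])
for a in[(-74.4,82,11.7,63),(-74.4,70,8,63),(-74.4,55,4,63),(-74.4,40,0,63),(-74.4,20,0,63),(-74.4,3,0,63)]:
    q=P(*a);print(delta(q[0],q[1],18,104.2+a[2],s))
```

```text
[467.60659033 -88.80553083  19.98281997] [1.79827655e+02 6.11067941e-02 1.15783387e+02] [ 0.44987832 -0.28167503  0.21237022] [-25.77031324  11.26610642  36.05214869 121.14063776  -8.71620623
  49.86161232  41.16025267]
(array([-1.26, -0.12,  0.2 ]), np.float64(-0.1))
(array([-2.45,  0.05,  0.2 ]), np.float64(3.6))
(array([-3.96,  0.18,  0.2 ]), np.float64(7.6))
(array([-5.5 ,  0.32,  0.21]), np.float64(11.6))
(array([-7.46, -0.09,  0.21]), np.float64(11.6))
(array([-9.13, -0.43,  0.21]), np.float64(11.6))
```

apply_moves([
  [-0.8,-0.1,0.1,0],
  [-1.3,-0.1,0.1,0],
  [-1.9,0,0.1,1.8],
  [-2.4,0.1,0.1,3.6],
  [-2.9,0.1,0.1,5],
  [-3.4,0.1,0.1,6.3],
  [-3.9,0.2,0.1,7.6],
  [-4.4,0.2,0.1,9],
  [-4.9,0.3,0.1,10.3],
  [-5.5,0.3,0.1,11.6],
  [-6.1,0.2,0.1,11.6],
  [-6.8,0.1,0.1,11.6],
  [-7.5,-0.1,0.1,11.6],
  [-8.2,-0.2,0.1,11.6],
  [-8.6,-0.3,0.1,11.6],
  [-8.6,-0.3,0.1,11.6],
])

```text
t: 5.32
position: [501.3, -164.4, 17.8]
orientation: [180.0, -0.3, 104.2]
wrist_force: [-1.4, 7.6, 6.1]
opening: 45.0
grasp_force: 4.1
```

Run:
```python
from h import *
import pickle
s=telemetry.get_state();im=cams.grab_frame('top');w=cams.grab_frame('wrist');pickle.dump((s,im,w),open('w2.pkl','wb'))
print(s['position'],s['orientation'],s['wrist_force'])
up=lambda a,k:cv2.resize(a,None,fx=k,fy=k,interpolation=cv2.INTER_CUBIC)
C=np.zeros((600,800,3),np.uint8);a=up(im[130:220,265:350],4);C[:360,:340]=a;C[:336,350:798]=up(w,.875)
cv2.imwrite('pics/c3.png',C)
```

```text
[ 501.25583267 -164.38063479   17.78291869] [179.95669106  -0.29535751 104.23616737] [-1.35479866  7.56760058  6.13024132]
```

View pics/c3.png

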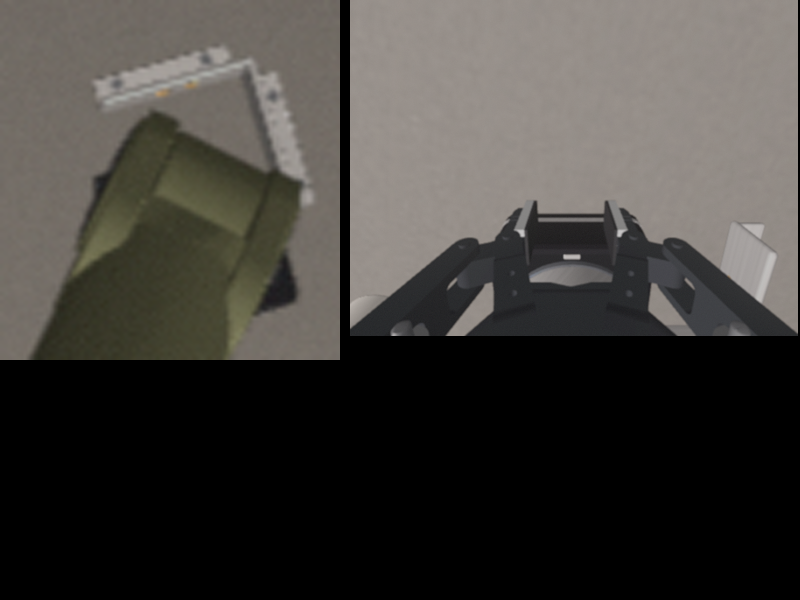

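The top view shows the mill nearly in front of the right wall, under the arm. In the wrist view its +y lock bar is centred between the fingers at (571,257).

Run:
```python
from h import *
import pickle
s,im,w=pickle.load(open('w2.pkl','rb'));C=cam('wrist',s)
X=ray(C,(252.6,293.7),44.5);y=np.radians(14.2);c,n=np.cos(y),np.sin(y)
D=lambda X:(c*(X[0]-591.8)+n*(X[1]+218.6),-n*(X[0]-591.8)+c*(X[1]+218.6))
print('bar',D(X),'tool',D(s['position']))
```

```text
bar (np.float64(-73.91989342502579), np.float64(59.379992188969716)) tool (np.float64(-74.47721123107743), np.float64(74.77386447344884))
```

apply_moves([
  [-0.5,0,0,0],
  [-0.9,0,0,0],
  [-1.2,0,0,0],
  [-1.2,0,0,0],
  [-1.2,0,0,0],
])

```text
t: 6.05
position: [504.1, -175.6, 17.7]
orientation: [180.0, -0.3, 104.3]
wrist_force: [-1.8, 8.4, 5.2]
opening: 44.8
grasp_force: 4.5
```

apply_moves([
  [1.5,0,0,0],
  [3,0,-3,0],
  [3,0,-8,0],
  [3,0,-10,0],
])

```text
t: 6.55
position: [497.5, -150.7, 120.0]
orientation: [179.8, 0.1, 104.1]
wrist_force: [0.0, -0.2, -1.0]
opening: 44.8
grasp_force: 0.0
```

```bash
cat >> h.py <<'E'
D0=np.array([591.8,-218.6]);Y0=14.2
def dk(x,y):
    a=np.radians(Y0);return D0+[np.cos(a)*x-np.sin(a)*y,np.sin(a)*x+np.cos(a)*y]
def D(X):
    a=np.radians(Y0);d=np.asarray(X)[:2]-D0;return np.array([np.cos(a)*d[0]+np.sin(a)*d[1],-np.sin(a)*d[0]+np.cos(a)*d[1]])
E
python3 - <<'E'
from h import *
s=telemetry.get_state();print(D(s['position']),s['position'],s['orientation'])
print(delta(*dk(-150,2),120,14.2,s))
E
```

```text
[-74.74304738  88.97459756] [ 497.51457435 -150.6790117   120.01179664] [1.79770269e+02 8.78966585e-02 1.04132033e+02]
(array([-8.71, -7.52, -0.02]), np.float64(89.9))
```

apply_moves([
  [-1,-0.8,0,10],
  [-2,-1.7,0,20],
  [-3,-2.5,0,30],
  [-4,-3.4,0,40],
  [-4.9,-4.2,0,50],
  [-5.9,-5,0,60],
  [-6.8,-5.9,0,70],
  [-7.8,-6.7,0,80],
  [-8.7,-7.5,0,90],
  [-8.7,-7.5,4,90],
  [-8.7,-7.5,8,90],
  [-8.7,-7.5,10.1,90],
  [-8.7,-7.5,10.1,90],
  [-8.7,-7.5,10.1,90],
])

```text
t: 8.3
position: [445.4, -253.4, 17.2]
orientation: [179.9, -0.1, 14.1]
wrist_force: [0.7, -0.3, -0.2]
opening: 44.8
grasp_force: 0.0
```

Run:
```python
from h import *
s=telemetry.get_state();print(D(s['position']),s['position'],s['orientation'],s['wrist_force'],s['joint_pos'])
print(delta(*dk(-66,1),18,14.2,s))
```

```text
[-150.51294886    2.16978976] [ 445.35365618 -253.41844543   17.22015706] [ 1.79944732e+02 -6.30402505e-02  1.41382656e+01] [ 0.73077362 -0.31258357 -0.21920698] [-18.43154777  20.10234782  51.42646619 116.66563328 -19.91230912
  52.11638079 -32.11645964]
(array([ 8.45,  0.11, -0.07]), np.float64(-0.1))
```

apply_moves([
  [0.8,0,0,0],
  [1.4,0,0,0],
  [2,0,0,0],
  [2.6,0,0,0],
  [3.2,0,0,0],
  [3.8,0,0,0],
  [4.4,0,0,0],
  [5,0,0,0],
  [5.6,0,0,0],
  [6.2,0,0,0],
  [6.8,0,0,0],
  [7.4,0,0,0],
  [8,0,0,0],
  [8.4,0,0,0],
  [8.4,0,0,0],
])

```text
t: 10.18
position: [523.6, -234.1, 16.4]
orientation: [-180.0, 0.3, 14.1]
wrist_force: [-7.2, -2.1, 4.1]
opening: 45.3
grasp_force: 3.9
```

apply_moves([
  [0.2,0,0,0],
  [0.3,0,0,0],
  [0.3,0,0,0],
])

```text
t: 10.55
position: [525.7, -233.6, 16.4]
orientation: [-180.0, 0.3, 14.0]
wrist_force: [-9.5, -2.6, 5.3]
opening: 44.6
grasp_force: 4.9
```

apply_moves([
  [0.2,0,0,0],
  [0.4,0,0,0],
  [0.4,0,0,0],
])

```text
t: 10.92
position: [529.0, -232.8, 16.3]
orientation: [-179.9, 0.4, 14.0]
wrist_force: [-10.3, -2.7, 8.0]
opening: 44.9
grasp_force: 5.6
```

apply_moves([
  [0.15,0,0,0],
  [0.3,0,0,0],
  [0.3,0,0,0],
])

```text
t: 11.3
position: [528.9, -232.8, 16.3]
orientation: [-179.8, 0.7, 14.0]
wrist_force: [-18.3, -2.4, 14.7]
opening: 45.0
grasp_force: 9.2
```

apply_moves([
  [-1.5,0,0,0],
  [-3,0,-3,0],
  [-3,0,-8,0],
  [-3,0,-10,0],
  [-3,0,-10,0],
])

```text
t: 11.92
position: [508.4, -237.0, 117.7]
orientation: [180.0, -0.2, 14.2]
wrist_force: [0.0, 1.1, 0.2]
opening: 44.9
grasp_force: 0.0
```

Run:
```python
from h import *
import pickle
s=telemetry.get_state();print(D(s['position']))
w=cams.grab_frame('wrist');pickle.dump((s,w),open('w3.pkl','wb'));cv2.imwrite('pics/w3.png',cv2.resize(w,(768,576),interpolation=cv2.INTER_CUBIC))
print(delta(*dk(-3,82),120,104.2,s))
```

```text
[-85.38708424   2.58973566]
(array([ 8.24, -7.94, -0.21]), np.float64(-90.0))
```

View pics/w3.png

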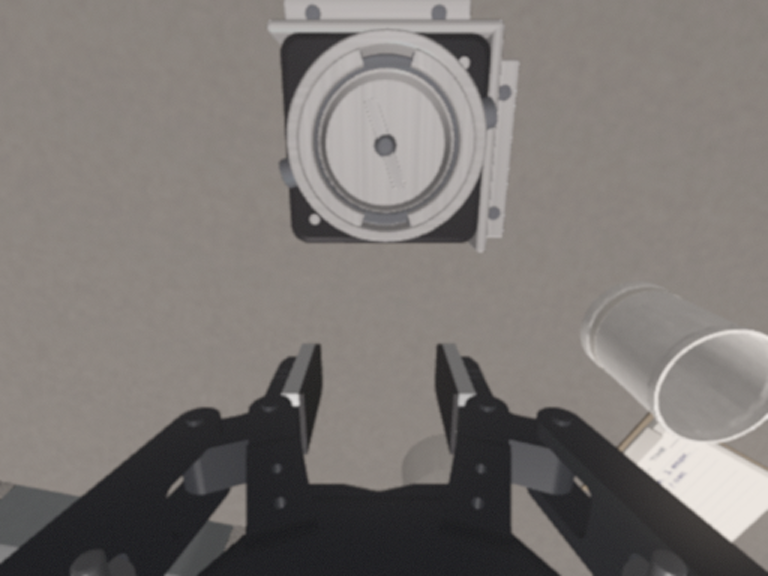

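The wrist view shows the mill seated at the far wall with almost no gap on the right. The dots are at (465,62) and (315,219), and the collar is centred near (386,135).

Run:
```python
from h import *
import pickle
s,w=pickle.load(open('w3.pkl','rb'));C=cam('wrist',s)
k=lambda u,v:((u+.5)/1.5-.5,(v+.5)/1.5-.5)
a=ray(C,k(465,62),44.5);b=ray(C,k(315,219),44.5);d=a-b
print((a+b)/2,np.linalg.norm(d),np.degrees(np.arctan2(d[1],d[0]))+45,D((a+b)/2))
# collar circle (outside 84 mm, z 84): extremes
L=ray(C,k(286,136),84);Rr=ray(C,k(486,136),84);T=ray(C,k(386,29),84);B=ray(C,k(386,242),84)
print((L+Rr)/2,np.linalg.norm(L-Rr),(T+B)/2,np.linalg.norm(T-B))
l=k(271,27),k(502,25);P=[ray(C,q,40) for q in l];d=P[0]-P[1];print('far outer/inner top',[D(p) for p in P])
```

```text
[ 590.7824938  -219.12116083   44.5       ] 107.5052221704636 14.052494515742957 [-1.11426125 -0.25563515]
[ 593.08530903 -217.87070342   84.        ] 83.23178702109094 [ 590.16067072 -218.6206346    84.        ] 83.61993360180495
far outer/inner top [array([52.68439471, 55.29732334]), array([ 53.58176409, -56.00051497])]
```

apply_moves([
  [0,-4,0,-10],
  [0,-7.9,0,-20],
  [0,-7.9,0,-30],
  [2,-7.9,0,-40],
  [4,-7.9,0,-50],
  [6,-7.9,0,-60],
  [8.2,-7.9,0,-70],
  [8.2,-7.9,0,-80],
  [8.2,-7.9,0,-90],
  [8.2,-7.9,0,-90],
])

```text
t: 13.22
position: [566.0, -140.1, 114.3]
orientation: [-179.8, -0.1, 104.1]
wrist_force: [-0.0, -0.0, -0.1]
opening: 44.9
grasp_force: 0.0
```

apply_moves([
  [0,0.3,5,0],
  [0,0.3,9,0],
  [0,0.3,9.7,0],
  [0,0.3,9.7,0],
  [-0.6,0.3,9.7,0],
  [-1.2,0.3,9.7,0],
  [-1.6,0.3,9.7,0],
  [-1.8,0.3,9.7,0],
  [-1.8,0.3,9.7,0],
])

```text
t: 14.35
position: [574.4, -157.6, 19.4]
orientation: [180.0, -0.0, 104.1]
wrist_force: [0.5, -0.6, -0.7]
opening: 45.1
grasp_force: 0.0
```

apply_moves([
  [-0.15,0,0,0],
  [-0.3,0,0,0],
  [-0.3,0,0,0],
])

```text
t: 14.72
position: [574.8, -158.8, 19.2]
orientation: [-180.0, -0.1, 104.2]
wrist_force: [-1.9, 4.6, 3.0]
opening: 45.0
grasp_force: 2.4
```

apply_moves([
  [-0.1,0,0,0],
  [-0.2,0,0,0],
  [-0.2,0,0,0],
])

```text
t: 15.1
position: [574.8, -158.7, 19.2]
orientation: [-179.9, -0.3, 104.2]
wrist_force: [-5.0, 8.1, 5.7]
opening: 44.9
grasp_force: 4.5
```

apply_moves([
  [-0.1,0,0,0],
  [-0.2,0,0,0],
  [-0.2,0,0,0],
])

```text
t: 15.48
position: [574.7, -158.8, 19.1]
orientation: [-179.9, -0.5, 104.3]
wrist_force: [-6.2, 12.1, 9.5]
opening: 44.6
grasp_force: 6.5
```

apply_moves([
  [1.5,0,0,0],
  [3,0,-4,0],
  [3,0,-10,0],
  [3,0,-15,0],
  [3,0,-15,0],
])

```text
t: 16.1
position: [571.9, -136.6, 174.0]
orientation: [179.5, 0.2, 104.1]
wrist_force: [0.8, -0.4, -0.4]
opening: 44.8
grasp_force: 0.0
```

Run:
```python
from h import *
s=telemetry.get_state();print(s['position'],s['orientation']);print(delta(440,333,165,170.5,s))
```

```text
[ 571.85611581 -136.62402297  174.04057841] [179.46646223   0.23974119 104.12843415]
(array([48.76, -1.33,  0.69]), np.float64(-66.4))
```

apply_moves([
  [5.4,-0.1,0,-7],
  [10.8,-0.2,0,-15],
  [16.2,-0.4,0.1,-22],
  [21.6,-0.5,0.2,-30],
  [27,-0.7,0.3,-37],
  [32.5,-0.9,0.4,-44],
  [38,-1,0.5,-52],
  [43.4,-1.2,0.6,-59],
  [48.8,-1.3,0.8,-66.4],
  [48.8,-1.3,0.8,-66.4],
  [48.8,-1.3,0.8,-66.4],
  [48.8,-1.3,0.8,-66.4],
], jaw=5)

```text
t: 17.6
position: [437.6, 333.1, 160.9]
orientation: [-180.0, 0.0, 170.4]
wrist_force: [0.2, -1.0, -0.4]
opening: 50.0
grasp_force: 0.0
```

Run:
```python
from h import *
import pickle
s=telemetry.get_state();w=cams.grab_frame('wrist');print(s['position'],s['orientation']);pickle.dump((s,w),open('w4.pkl','wb'))
C=cam('wrist',s);c=proj(C,[[472.5,327.2,40]])[0];u0,v0=(c-[65,55]).astype(int);u0=max(u0,0);v0=max(v0,0);print(c,u0,v0)
cv2.imwrite('pics/c4.png',cv2.resize(w[v0:v0+110,u0:u0+130],None,fx=5,fy=5,interpolation=cv2.INTER_CUBIC))
```

```text
[437.59439721 333.14566857 160.92940021] [-1.79955929e+02  1.95672427e-02  1.70377906e+02]
[251.15221809 214.75202035] 186 159
```

View pics/c4.png

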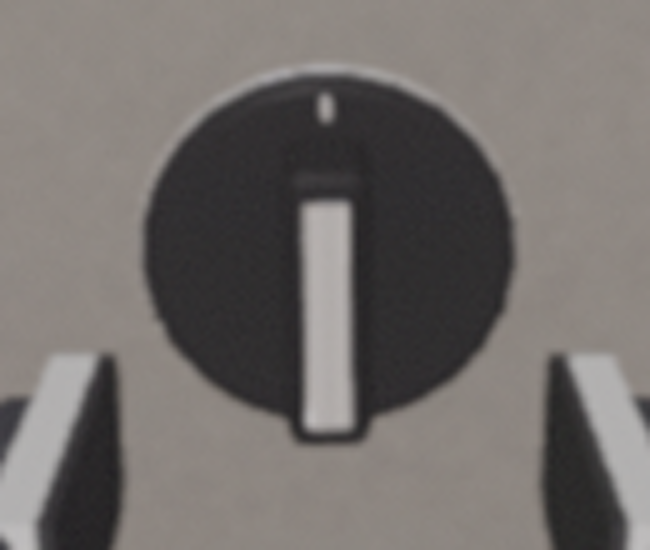

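The close view shows the black lid straight up the frame, with its bar inlay from (327,202) to (329,432) and the cap edges at 145 and 514. It is aligned with the open fingers.

Run:
```python
from h import *
import pickle
s,w=pickle.load(open('w4.pkl','rb'));C=cam('wrist',s);k=lambda u,v:((u+.5)/5-.5+186,(v+.5)/5-.5+159)
a=ray(C,k(327,202),58);b=ray(C,k(329,432),58);d=a-b;print((a+b)/2,np.linalg.norm(d),np.degrees(np.arctan2(d[1],d[0])))
L=ray(C,k(145,245),28);Rr=ray(C,k(514,245),28);T=ray(C,k(326,75),28);print((L+Rr)/2,np.linalg.norm(L-Rr),T,'r',np.linalg.norm(T[:2]-((a+b)/2)[:2]))
c=((a+b)/2);yaw=np.degrees(np.arctan2(d[1],d[0]))+180;print(yaw,delta(c[0],c[1],31,yaw,telemetry.get_state()))
```

```text
[473.39348582 327.17959071  58.        ] 51.151759090902814 170.77232624382344
[469.15638179 328.10650572  28.        ] 82.4796252611055 [430.3746485  333.95543991  28.        ] r 43.54919627753082
350.77232624382344 (array([-3.63,  0.  , 13.01]), np.float64(179.6))
```

apply_moves([
  [-3.6,0,0,-0.4],
  [-3.6,0,5,-0.4],
  [-3.6,0,9,-0.4],
  [-3.6,0,12,-0.4],
  [-3.6,0,12.9,-0.4],
  [-3.6,0,12.9,-0.4],
  [-3.6,0,12.9,-0.4],
])

```text
t: 18.52
position: [473.5, 329.6, 34.0]
orientation: [179.9, 0.1, 170.9]
wrist_force: [0.8, -0.2, 0.8]
opening: 50.0
grasp_force: 0.0
```

apply_moves([
  [0,0,0,0],
  [0,0,0,0],
  [0,0,0,0],
  [0,0,0,0],
  [0,0,0,0],
  [0,0,0,0],
], jaw=1)

```text
t: 19.27
position: [473.0, 329.6, 33.4]
orientation: [179.9, 0.1, 171.0]
wrist_force: [-0.5, -1.6, 5.7]
opening: 16.8
grasp_force: 61.2
```

apply_moves([
  [0,0,-3,0],
  [0,0,-7,0],
  [0,0,-12,0],
  [0,0,-14,0],
  [0,0,-14,0],
])

```text
t: 19.9
position: [473.0, 329.6, 173.8]
orientation: [179.9, 0.1, 171.0]
wrist_force: [-0.5, -0.2, -2.3]
opening: 16.6
grasp_force: 60.4
```

Run:
```python
from h import *
s=telemetry.get_state();print(s['position'],s['orientation'],s['opening'],s['wrist_force'],s['joint_pos']);print(delta(590.8,-218.8,165,194.1,s))
```

```text
[472.9868004  329.63896308 173.75536016] [1.79851611e+02 1.14152603e-01 1.70960766e+02] 16.64088642004487 [-0.54882577 -0.15748749 -2.25388976] [-50.7553642   11.35146759  15.03219582  98.99743097  -3.14232959
  69.87191929  46.02939669]
(array([-20.25, -52.31,   0.78]), np.float64(-23.1))
```

apply_moves([
  [-1.8,-4.8,0,-2],
  [-3.7,-9.5,0,-4],
  [-5.5,-14.3,0.1,-6],
  [-7.4,-19,0.2,-8],
  [-9.2,-23.8,0.3,-11],
  [-11,-28.5,0.4,-13],
  [-12.9,-33.3,0.5,-15],
  [-14.7,-38,0.6,-17],
  [-16.6,-42.8,0.7,-19],
  [-18.4,-47.6,0.8,-21],
  [-20.2,-52.3,0.8,-23.1],
  [-20.2,-52.3,0.8,-23.1],
  [-20.2,-52.3,0.8,-23.1],
  [-20.2,-52.3,0.8,-23.1],
])

```text
t: 21.65
position: [589.5, -217.1, 163.3]
orientation: [179.9, -0.1, -165.8]
wrist_force: [-0.1, 0.9, -0.9]
opening: 16.6
grasp_force: 60.2
```

Run:
```python
from h import *
import pickle
s=telemetry.get_state();w=cams.grab_frame('wrist');t=cams.grab_frame('side')
print(s['position'],s['orientation'],s['opening'],s['joint_pos']);pickle.dump((s,w,t),open('w5.pkl','wb'));print(delta(590.8,-218.8,118,194.1,s))
C=np.zeros((500,800,3),np.uint8);up=lambda a,k:cv2.resize(a,None,fx=k,fy=k,interpolation=cv2.INTER_CUBIC)
C[:336,:448]=up(w,.875);a=up(t[170:290,200:312],3);C[:360,455:455+336]=a
cv2.imwrite('pics/c5.png',C)
```

```text
[ 589.4524984  -217.07836843  163.29932809] [ 1.79903453e+02 -5.51991767e-02 -1.65808327e+02] 16.647540043565755 [ -9.86898971  20.21315798  34.57261567  92.56087161 -12.00859799
  71.07024001 131.18165471]
(array([-0.09, -0.21,  4.53]), np.float64(0.1))
```

View pics/c5.png

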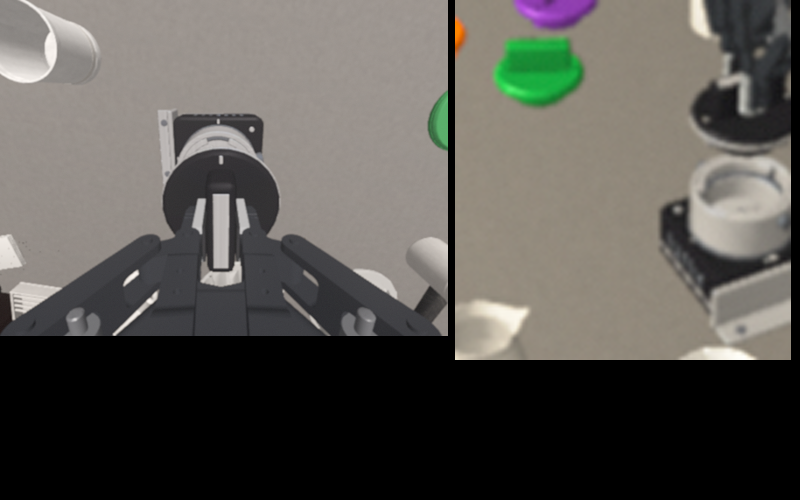

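The wrist view shows the lid held straight above the collar, with the lid mark at (221,158), the mill's entry mark at (220,121) and a pulse dot at (251,129). I'm checking the offset numerically.

Run:
```python
from h import *
import pickle
s,w,t=pickle.load(open('w5.pkl','rb'));C=cam('wrist',s)
a=np.radians(14.1);m=np.array([590.8,-218.8])
def mp(x,y,z):return [m[0]+np.cos(a)*x-np.sin(a)*y,m[1]+np.sin(a)*x+np.cos(a)*y,z]
g=cv2.cvtColor(w,cv2.COLOR_BGR2GRAY);print('pred dot',proj(C,[mp(-37.5,37.5,44.5),mp(-52,-40,38),mp(-52,40,38)]))
def blob(u,v,r=7):
    u,v=int(u/.875),int(v/.875);p=g[v-r:v+r+1,u-r:u+r+1].astype(float);p=np.clip(p-np.percentile(p,70),0,None)
    yy,xx=np.mgrid[v-r:v+r+1,u-r:u+r+1];return (p*xx).sum()/p.sum(),(p*yy).sum()/p.sum()
b=blob(251,129,4);print('dot',b);X=ray(C,b,44.5);d=X[:2]-m;print('mill frame',np.cos(a)*d[0]+np.sin(a)*d[1],-np.sin(a)*d[0]+np.cos(a)*d[1])
row=g[int(128/.875),190:310];print('foot edges',row.tolist())
# lid mark and bar at tool
lm=blob(221,158,5);R_=rpy(s['orientation']);zl=s['position'][2]-33.4+28
print('lid mark',lm,R_.T@(ray(C,lm,zl)-s['position']))
ba=ray(C,(221/.875,195/.875),zl+30);bb=ray(C,(220.5/.875,268/.875),zl+30);print(R_.T@((ba+bb)/2-s['position']),np.linalg.norm(ba-bb))
```

```text
pred dot [[286.79110965 148.17078762]
 [208.55696832 132.43980772]
 [289.08760737 132.54739424]]
dot (np.float64(287.22721437740694), np.float64(147.15147625160463))
mill frame -38.506685563250244 37.88803137675628
foot edges [184, 173, 164, 173, 181, 182, 173, 140, 83, 52, 53, 55, 55, 57, 57, 56, 56, 55, 55, 56, 57, 56, 57, 55, 57, 58, 55, 57, 56, 56, 56, 53, 55, 58, 55, 57, 55, 57, 63, 76, 93, 111, 123, 135, 140, 148, 158, 162, 164, 167, 172, 173, 173, 174, 174, 176, 177, 177, 177, 177, 177, 178, 177, 178, 176, 176, 176, 177, 175, 173, 170, 166, 159, 153, 150, 138, 123, 105, 87, 72, 62, 56, 54, 55, 54, 56, 55, 57, 55, 56, 56, 56, 53, 53, 86, 144, 183, 193, 185, 160, 113, 68, 55, 55, 56, 55, 55, 54, 52, 55, 79, 121, 144, 148, 148, 147, 147, 148, 148, 149]
lid mark (np.float64(252.30166563849477), np.float64(181.63726095003085)) [35.3657045   1.20051947  5.43610476]
[ -1.63891471   1.16242928 -24.59966652] 49.81668050911779
```

apply_moves([
  [0,-0.25,2.5,0],
  [0,-0.25,4,0],
  [0,-0.25,4.6,0],
  [0,-0.25,4.6,0],
  [0,-0.25,4.6,0],
])

```text
t: 22.38
position: [590.7, -221.8, 119.1]
orientation: [-180.0, 0.1, -165.9]
wrist_force: [-0.0, 0.3, -1.0]
opening: 17.1
grasp_force: 60.3
```

apply_moves([
  [0,0,0.25,0],
  [0,0,0.5,0],
  [0,0,0.7,0],
  [0,0,0.7,0],
  [0,0,0.7,0],
])

```text
t: 23.0
position: [590.2, -221.6, 111.3]
orientation: [180.0, 0.0, -165.9]
wrist_force: [0.6, -0.3, -0.6]
opening: 16.9
grasp_force: 60.3
```

apply_moves([
  [0,0.15,-0.1,0],
  [0,0.15,-0.1,0],
  [0,0.15,0,0],
  [0,0.15,0.1,0],
  [0,0.15,0.2,0],
  [0,0.15,0.2,0],
])

```text
t: 23.75
position: [589.7, -220.2, 109.1]
orientation: [180.0, -0.0, -165.9]
wrist_force: [-0.0, 0.4, -1.1]
opening: 17.1
grasp_force: 60.3
```

apply_moves([
  [0,0,0.1,0],
  [0,0,0.2,0],
  [0,0,0.3,0],
  [0,0,0.3,0],
])

```text
t: 24.25
position: [589.7, -220.1, 106.2]
orientation: [180.0, -0.0, -165.9]
wrist_force: [-0.2, -0.6, -0.4]
opening: 16.9
grasp_force: 60.3
```

Below the lug-contact height with no force, so the lid is entering. I'll continue down to about 99.

apply_moves([
  [0,0,0.15,0],
  [0,0,0.3,0],
  [0,0,0.45,0],
  [0,0,0.55,0],
  [0,0,0.55,0],
])

```text
t: 24.88
position: [589.7, -220.1, 100.7]
orientation: [180.0, -0.0, -165.9]
wrist_force: [-0.5, -0.4, -1.0]
opening: 17.0
grasp_force: 60.3
```

apply_moves([
  [0,0,0.1,0],
  [0,0,0.2,0],
  [0,0,0.2,0],
])

```text
t: 25.25
position: [589.9, -220.2, 99.5]
orientation: [180.0, 0.0, -165.9]
wrist_force: [-2.6, 1.1, 3.6]
opening: 16.8
grasp_force: 61.0
```

apply_moves([
  [-0.1,-0.1,0.1,0],
  [-0.2,-0.15,0.2,0],
  [-0.2,-0.15,0.2,0],
  [-0.2,-0.15,0.2,0],
])

```text
t: 25.75
position: [590.8, -220.6, 99.4]
orientation: [179.8, -0.1, -166.0]
wrist_force: [-10.9, 4.2, 19.0]
opening: 16.8
grasp_force: 63.1
```

Run:
```python
from h import *
s=telemetry.get_state();print(s['position'],s['orientation'],s['wrist_force'],s['ft_torque'],rpy(s['orientation']).T@s['wrist_force'],s['joint_pos'])
```

```text
[ 590.75842569 -220.59117313   99.44939511] [ 1.79812648e+02 -8.69751381e-02 -1.65951249e+02] [-10.92712505   4.22176     19.03922216] [ 0.83253782  2.20756295 -0.04066284] [  9.60435887   6.81018927 -19.00249754] [ -8.52160663  23.95984072  33.54643961  95.77965394 -14.46899745
  64.80246967 133.0506816 ]
```

apply_moves([
  [0,0,-0.05,4],
  [0,0,-0.1,8],
  [0,0,-0.1,12],
  [0,0,-0.1,16],
  [0,0,-0.1,20],
  [0,0,-0.1,24],
  [0,0,-0.1,28],
  [0,0,-0.1,32],
  [0,0,-0.1,36],
  [0,0,-0.1,40],
  [0,0,-0.1,42],
  [0,0,-0.1,42],
  [0,0,-0.1,42],
])

```text
t: 27.38
position: [591.4, -218.7, 99.5]
orientation: [179.8, -0.2, 152.2]
wrist_force: [-8.5, 7.5, 14.3]
opening: 16.9
grasp_force: 62.7
```

Run:
```python
from h import *
import pickle
s=telemetry.get_state();w=cams.grab_frame('wrist');t=cams.grab_frame('side');pickle.dump((s,w,t),open('w6.pkl','wb'))
a=np.radians(Y0);f=s['wrist_force']
print(s['position'],s['orientation'],f,'dock xy',np.cos(a)*f[0]+np.sin(a)*f[1],-np.sin(a)*f[0]+np.cos(a)*f[1],s['ft_torque'],s['opening'])
```

```text
[ 591.44564299 -218.66063823   99.51727489] [179.83282078  -0.23259139 152.22138964] [-8.52242729  7.5268527  14.27738707] dock xy -6.415634947167263 9.387486705115347 [1.23302684 1.7502923  0.40256532] 16.912197890868157
```

apply_moves([
  [0,0,0,1.5],
  [0,0,0,3],
  [0,0,0,3],
  [0,0,0,3],
])

```text
t: 27.98
position: [591.6, -218.7, 99.5]
orientation: [179.8, -0.2, 149.2]
wrist_force: [-8.3, 6.4, 14.0]
opening: 16.7
grasp_force: 62.6
```

Run:
```python
from h import *
import pickle
s=telemetry.get_state();w=cams.grab_frame('wrist');t=cams.grab_frame('top');pickle.dump((s,w,t),open('w7.pkl','wb'))
a=np.radians(Y0);f=s['wrist_force']
print(s['position'],s['orientation'],f,'dock xy',np.cos(a)*f[0]+np.sin(a)*f[1],-np.sin(a)*f[0]+np.cos(a)*f[1],s['ft_torque'],s['opening'])
C=np.zeros((600,800,3),np.uint8);up=lambda a,k:cv2.resize(a,None,fx=k,fy=k,interpolation=cv2.INTER_CUBIC)
C[:600,:800]=up(w[80:255,135:368],3.43)[:600,:800]
cv2.imwrite('pics/c7.png',C)
```

```text
[ 591.57707369 -218.66080499   99.49550649] [179.84294508  -0.2271853  149.22665793] [-8.29855853  6.42873656 13.95826987] dock xy -6.467982415010219 8.268006462619542 [1.23870515 1.63585924 0.4181206 ] 16.722807711580845Traceback (most recent call last):
  File "<stdin>", line 7, in <module>
ValueError: could not broadcast input array from shape (600,799,3) into shape (600,800,3)
```

Run:
```python
from h import *
import pickle
s,w,t=pickle.load(open('w7.pkl','rb'))
cv2.imwrite('pics/c7.png',cv2.resize(w[80:255,135:368],(799,600),interpolation=cv2.INTER_CUBIC))
```

```text
(no output)
```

View pics/c7.png

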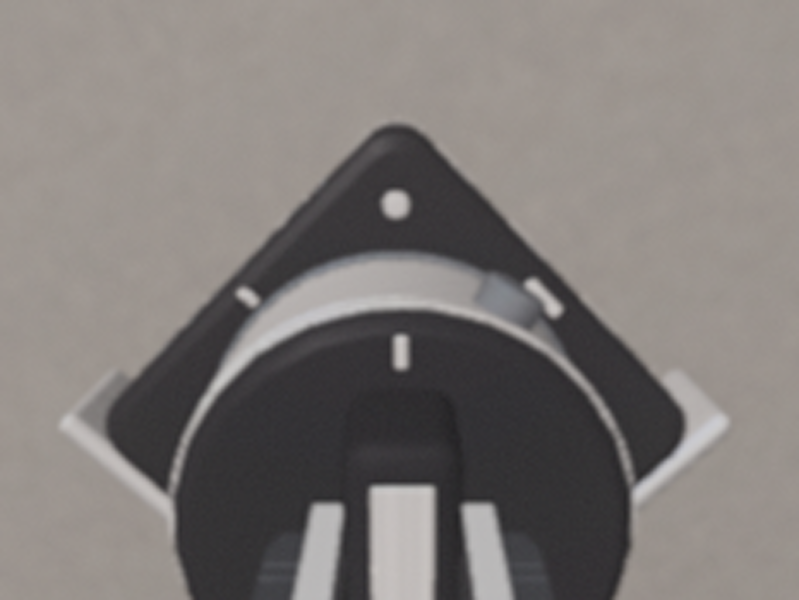

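The wrist view shows the lid down on the collar. The bar (402,490) and lid mark (401,352) point at the round dot (396,204), about 1° off, and the foot sits square against both walls. Forces hold the mill into the corner (about 6 N and 8 N), with 14 N downwards, so I'm handing in.

```bash
python3 -c "
from rig import r
print(r.finish_job())"
```

```text
the job is handed in; nothing more can be done
None
```

The job is handed in: the mill is flush in its corner dock, and the lid is seated and held about 1° from the pulse dot, well short of the click; the shaker, dosing cup and jug were not touched.

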